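Gather the sample discs in the tote's corner

TASK

Slide the upright divider plate up out of its slots in the grey sample tote and stand it in the slot of the black stand, as far down as it goes, and let go of it. Then take the tote by its steel lug and raise that corner until all four loose discs have slid together into the diagonally opposite corner, and finish still gripping the lug with the tote held still and well tilted, not leaning on the stand. Spill no disc and leave everything else where it stands.

Things in the scene. Friction and masses are not known exactly. Their poses are not given: they have to be found in the camera images.
- tote: open grey plastic tote, 200 (x) x 170 (y) x 50 mm high, loose, about 0.5 kg. Origin: centre of its underside. Floor 5 mm thick, inside 190 x 144 mm. Slots in the y walls at x = 0 (12 mm wide, 8 mm deep) hold the divider plate; the discs start in the +x half. Steel lug on corner +x +y; the gathering corner is -x -y, its outer bottom point (-100, -85, 0) mm is the pivot when the lug is raised
- tote_lug (a point): grip point of the steel lug, an upright flat fin on top of the tote's corner +x +y: 12 mm thick, 26 mm long, from the rim (50 mm) to 94 mm above the tote's underside. Its length runs 0.696 rad from the tote's x axis towards its y axis (towards the gathering corner); the fingers close across that. The point: (88, 72, 74) mm in the tote's frame, 20 mm below the fin's top; axes as the tote's
- tote_corner (a point): the inside bottom point of the gathering corner, on the tote's floor, at (-95, -72, 5) mm in the tote's frame; axes as the tote's, so x and y point into the tote
- plate: flat aluminium divider plate, 8 mm thick (its x), 80 mm tall (z), 156 mm long (y) but 140 mm long in its lowest 18 mm, 0.14 kg, loose. Origin: centre of its underside. Stands on the tote's floor with 2 mm play all round in the slots, raised 70 mm it is clear of the tote
- plate_grip (a point): point on the plate's midplane, in the middle of its length, 14 mm below its top edge (66 mm above its underside), where the fingers can pinch its thickness; axes as the plate's
- stand: low black stand, fixed, 60 (x) x 110 (y) x 42 mm high, with one straight slot along its y, open at the top and at both ends, 16 mm wide and 34 mm deep. Origin: centre of its underside
- stand_slot (a point): centre of the floor of the stand's slot, 8 mm above the bench, 34 mm below the slot's mouth; slot along y; axes as the stand's
- disc1: polished steel disc, 18 mm across, 8 mm high, 16 g, loose in the tote, lying flat; origin at the centre of its underside. It starts to slide on the tote's floor at a tilt of 7 to 10 degrees; along a wall it may need up to 20; about 35 degrees gathers all four
- disc2: polished steel disc, 18 mm across, 8 mm high, 16 g, loose in the tote, lying flat; origin at the centre of its underside. It starts to slide on the tote's floor at a tilt of 7 to 10 degrees; along a wall it may need up to 20; about 35 degrees gathers all four
- disc3: polished steel disc, 18 mm across, 8 mm high, 16 g, loose in the tote, lying flat; origin at the centre of its underside. It starts to slide on the tote's floor at a tilt of 7 to 10 degrees; along a wall it may need up to 20; about 35 degrees gathers all four
- disc4: polished steel disc, 18 mm across, 8 mm high, 16 g, loose in the tote, lying flat; origin at the centre of its underside. It starts to slide on the tote's floor at a tilt of 7 to 10 degrees; along a wall it may need up to 20; about 35 degrees gathers all four
- oil: bystander, not to be moved: small amber dropper bottle, 32 mm across, 70 mm tall, loose, between tote and stand; origin at the centre of its underside
- marker: bystander, not to be moved: black marker pen lying, 14 mm thick, about 120 mm long, loose; origin midway along it, on its underside
- dish: bystander, not to be moved: glass culture dish, 60 mm across, 14 mm high, loose; origin at the centre of its underside
- slidebox: bystander, not to be moved: blue slide box, 85 x 100 x 32 mm, loose; origin at the centre of its underside
- beaker: bystander, not to be moved: glass beaker, 68 mm across, 90 mm high, loose; origin at the centre of its underside
- jar: bystander, not to be moved: glass jar with white lid, 60 mm across, 75 mm high, loose; origin at the centre of its underside

How it is judged:
By the outcome, as a careful person would: the job done as asked, in the order asked, and still so for the second after the job is handed in, while the arm keeps its last pose, push and grip.
It also fails if it takes over 64 s, if anything falls off the work surface, if the arm or the gripper's body presses on something with over 40 N, if the wrist force passes 120 N, or if a joint passes its speed limit or range.

ROBOT

A 6-joint arm with a two-finger parallel gripper is mounted at the origin on the work surface. World frame = base frame: x ahead of the robot, y to its left, z up, the work surface at z = 0. Lengths are in m, angles in rad, forces in N, time in s.
With the tool pointing down it reaches from about 0.3 to 0.775 m from the base axis. Payload 14.6 kg.
Tool frame: the origin (TCP) lies at the very end of the fingers, on their centre line; the grasp point (between the pads) lies robot.hold_point_z behind it (robot.hold_point_z is the distance from the TCP to the grasp point, in m); z points along the fingers, y is the line along which they close (so a half turn about z gives the same grasp; the last joint's range is limited). The gripper opens to 94 mm and grips with 3 to 60 N. Pads are 16 mm wide; open, the fingers measure 119 mm over their backs; the gripper's body (75 mm by 177 mm) begins 78 mm behind the grasp point.
Start: joints at [-0.067, 0.3, 1.521, -0, 1.321, -0.067], TCP at [0.55, -0, 0.205] pointing down, gripper open.
Joint ranges: [-3.03, 3.03], [-0.79, 2.21], [0.23, 2.52], [-1.04, 4.18], [0, 3.07], [-2.55, 2.55]. Speed limits (rad/s): [2.22, 2.22, 2.57, 3.14, 3.14, 3.14].

INTERFACE

Orientations are given as a unit quaternion [w, x, y, z].
In Python, from workcell import robot, eyes, hand_in gives the robot as it stands.
- The arm moves only by the tool step_arm, never from a script. Its argument "commands" is a list that holds one entry, the list of rows, each a list of 7 numbers: the shift along the tool's x, y, z in units of 0.08 m (1.0 is 0.08 m), then the turn, a rotation vector about the tool's x, y, z in units of 180 degrees (1.0 is 180 degrees), then the opening, from 0 (shut) to 1 (fully open). In form: [[[tx, ty, tz, ax, ay, az, jaw], ...]]. A call has 1 to 10 rows; each row is the pose to reach, as a shift and turn from the pose commanded when the call began, along the tool's axes at that moment, turning the shorter way round; what a row does not reach only later rows make up. A row lasts 1/12 s, in which the tool goes at most 41.7 mm and 7.16 degrees, less where a joint would pass 70% of its speed; a pose out of reach is approached as far as the arm can. A call with a number of a shift or a turn outside -1 to 1 is refused whole. A call with a gripper value outside its range is refused whole. The fingers move at their own pace and stop on an object; the grip force is fixed at half the most. Time passes only in rows, so rows that repeat a pose let the fingers close. It gives the time, the measured TCP pose, the force, the opening and the grip force at its end, in the units of the state.
- robot.read_state(): the state, without advancing time (a new reading comes with each control period).
- eyes.get_image(name): name is "scene" or "side" or "wrist"; returns a dict with "frame" (400x640x3 uint8, red, green, blue), "fov_y" (degrees; the focal length in pixels is half the picture's height over the tangent of half this angle, whatever the lens; pixels are square), "cx", "cy" (the principal point, pixels), "k1" (the pictures are not rectified: a ray, as slopes to the right and down, at radius r is drawn at 1 + k1 r^2 times it, then the intrinsics apply), "R" (3x3) and "t" (3): a world point X has camera coordinates R X + t. Camera axes: x right, y down, z forward; pixel columns grow to the right and rows downward; lengths in m; the calibration is good to about 2 mm. A picture is of the moment at which its call begins. There is no depth.
- hand_in(): hands the job in; it is judged then, once.
The state is a dict: "clock": time; "joint_positions": joint angles; "joint_vel": joint speeds; "joint_torque": joint torques, N m; "position": TCP position; "eef_rot": TCP orientation; "force": force on the tool from outside, world axes, zero at the start; "ft_torque": the same for the moment, N m; "opening": opening from 0.0 (shut) to 1.0 (fully open); "grasp_force": force on a finger pad.
Only numpy, scipy, OpenCV 4.12 (cv2) and the standard library are available. Lean on these libraries where they do the work, as an engineer would, in place of code of your own. Each camera call takes 0.05 s, during which the arm holds its last target. There are 200 camera calls.

## Working session

There is one attempt and no reset: what is moved stays moved. The work goes in short steps, Python scripts to look and compute and a tool call to move; the robot and the scene stay as the last step left them, time stands still between calls to the robot, and variables do not carry over. Pictures are saved under pics/ and viewed, at most 13 in all, crops included, and the job is handed in when it is done.

Besides the shell and the picture viewer there is one more tool, called after "Emit:" as name([rows], argument=value, ...), one row to a line, values as JSON. step_arm: Moves the arm, as the interface text tells. Its arguments: {"type":"object","properties":{"commands":{"type":"array"}},"required":["commands"]}

```bash
mkdir -p pics; ls; cat > h.py <<'E'
import numpy as np, cv2
from workcell import robot, eyes, hand_in
def grab(n,f=None):
    d=eyes.get_image(n)
    d['f']=200/np.tan(np.radians(d['fov_y'])/2); d['R']=np.array(d['R']); d['t']=np.array(d['t'])
    if f: cv2.imwrite('pics/'+f,d['frame'][:,:,::-1])
    return d
def ray(d,u,v):
    x,y=(u-d['cx'])/d['f'],(v-d['cy'])/d['f']; a,b=x,y
    for _ in range(20):
        s=1+d['k1']*(a*a+b*b); a,b=x/s,y/s
    return -d['R'].T@d['t'], d['R'].T@np.array([a,b,1.])
def onz(d,u,v,z):
    c,r=ray(d,u,v); return c+r*(z-c[2])/r[2]
def proj(d,X):
    p=d['R']@np.array(X)+d['t']; a=p[:2]/p[2]; a=a*(1+d['k1']*(a@a))
    return a*d['f']+[d['cx'],d['cy']]
E
python3 - <<'E'
from h import *
ims=[]
for n in('scene','side','wrist'):
    d=grab(n,n+'0.png'); print(n,d['fov_y'],d['k1'],-d['R'].T@d['t'],d['R'][2])
print(robot.hold_point_z, robot.read_state())
E
```

```text
pics
scene 50.470121552814454 -0.09108492535395084 [ 1.4910499  -0.72534966  0.89700969] [-0.63235833  0.51283851 -0.58062002]
side 43.974900487611066 -0.032476674521525965 [-0.07688766  0.61299742  1.02372026] [ 0.49090561 -0.47641288 -0.7294124 ]
wrist 69.73618063611889 -0.04804780758951059 [0.54977701 0.07966284 0.38464955] [-5.89110644e-04 -2.76417601e-01 -9.61037441e-01]
0.0188 {'clock': 0.15, 'joint_positions': array([-6.65887943e-02,  3.00344761e-01,  1.52141557e+00, -1.17366464e-05,
        1.32071317e+00, -6.66329137e-02]), 'joint_vel': array([-0.00061654, -0.00086874, -0.00201002, -0.00071806, -0.00252409,
       -0.00091675]), 'joint_torque': array([-2.50185103e-04, -5.31960297e+01, -3.52822959e+01,  7.07691838e-02,
        2.35654798e-02, -3.66386917e-05]), 'position': array([5.49804712e-01, 1.31685786e-05, 2.05025653e-01]), 'eef_rot': array([-3.27722394e-04,  7.07090085e-01,  7.07123340e-01, -2.94286332e-04]), 'force': array([ 0.29439576,  0.5399453 , -0.45153835]), 'ft_torque': array([ 0.01841368,  0.04128292, -0.08429966]), 'grasp_force': 0.0, 'opening': 0.9959140851470428}
```

View pics/scene0.png

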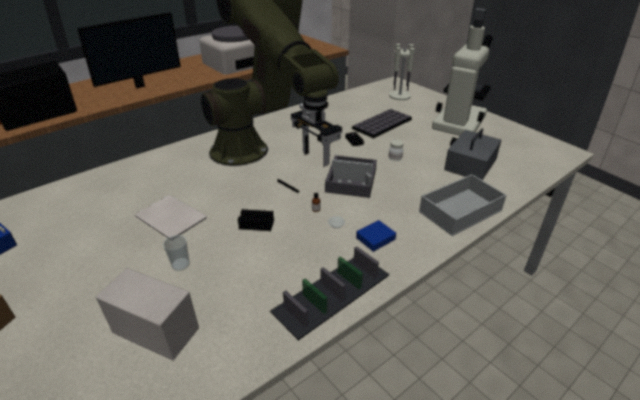

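View pics/side0.png

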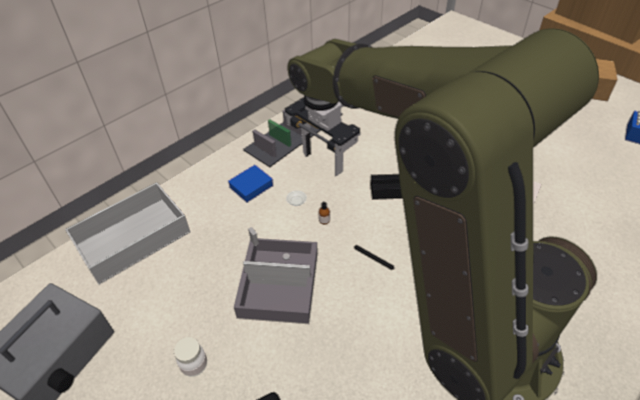

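The tote sits at side (277,280), with its lug at (253,238) and the plate edge along (245–310, 265). The stand is at scene (256,219) and side (385,187), partly hidden. The oil bottle lies between them, at side (324,213).

View pics/wrist0.png

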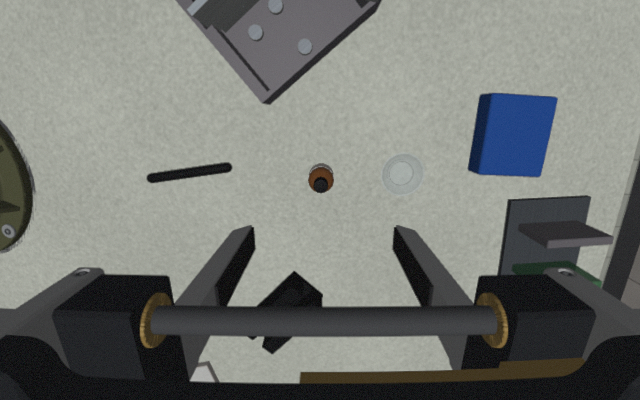

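```bash
python3 - <<'E'
from h import *
s=grab('side');c=grab('scene');w=grab('wrist')
for n,d,u,v,z in [('lugtop',s,251,231,.094),('rimA',s,317,242,.05),('rimB',s,307,321,.05),('rimC',s,236,317,.05),('rimC0',s,257,240,.05),('oil',s,324,222,0),('jar',s,190,345,.075),('dish',s,296,199,.01),('marker',s,357,248,.01),('marker2',s,392,267,.01),('box',s,250,183,.03),('lugS',c,373,160,.05),('stL',c,240,212,.042),('stR',c,273,212,.042),('stF',c,272,228,.0),('stFl',c,239,226,0),('beaker',c,178,240,.09)]:
    print(n,onz(d,u,v,z).round(3))
print(w['R'].round(3),w['t'].round(3))
E
```

```text
lugtop [0.592 0.204 0.094]
rimA [0.477 0.094 0.05 ]
rimB [0.339 0.264 0.05 ]
rimC [0.458 0.366 0.05 ]
rimC0 [0.59  0.193 0.05 ]
oil [0.54  0.006 0.   ]
jar [0.462 0.48  0.075]
dish [0.65  0.006 0.01 ]
marker [0.412 0.016 0.01 ]
marker2 [ 0.311 -0.     0.01 ]
box [0.775 0.065 0.03 ]
lugS [0.48  0.341 0.05 ]
stL [ 0.445 -0.238  0.042]
stR [ 0.513 -0.151  0.042]
stF [ 0.536 -0.174 -0.   ]
stFl [ 0.459 -0.255  0.   ]
beaker [ 0.51  -0.475  0.09 ]
[[ 1.     0.001 -0.   ]
 [ 0.001 -0.961  0.276]
 [-0.    -0.276 -0.961]] [-0.55  -0.03   0.392]
```

The wrist view shows the stand at (290,312) behind the bar, oil at (320,180), dish at (402,173) and slide box at (512,135). The tote is at the top with three discs visible. I'll move for a clear view of the stand.

Emit:
step_arm([
  [[-1,-0.25,-0.4,0,0,0,1],[-1,-0.25,-0.4,0,0,0,1],[-1,-0.25,-0.4,0,0,0,1]],
])

```text
clock: 0.55
position: [0.5296, -0.084, 0.2399]
eef_rot: [0.002, 0.708, 0.706, 0.0]
force: [0.6, -0.3, 0.7]
opening: 1.005
grasp_force: 0.0
```

Emit:
step_arm([
  [[-1,-0.25,-0.4,0,0,0,1],[-1,-0.25,-0.4,0,0,0,1],[-1,-0.25,-0.4,0,0,0,1]],
])

```text
clock: 0.8
position: [0.5093, -0.1642, 0.2718]
eef_rot: [0.002, 0.708, 0.706, 0.0]
force: [0.3, 0.1, -0.1]
opening: 1.0
grasp_force: 0.0
```

Emit:
step_arm([
  [[-1,-0.25,-0.4,0,0,0,1],[-1,-0.25,-0.4,0,0,0,1],[-1,-0.25,-0.4,0,0,0,1],[-1,-0.25,-0.4,0,0,0,1]],
])

```text
clock: 1.13
position: [0.4898, -0.2414, 0.3017]
eef_rot: [0.0, 0.708, 0.706, 0.0]
force: [0.3, 0.5, -1.1]
opening: 1.001
grasp_force: 0.0
```

```bash
python3 - <<'E'
from h import *
st=robot.read_state();print(st['clock'],st['position'],st['eef_rot'])
d=grab('wrist','w1.png');np.savez('w1.npz',**d)
E
```

```text
1.1333 [ 0.48977565 -0.24135345  0.30174516] [4.05402280e-04 7.08104422e-01 7.06107598e-01 1.47937212e-04]
```

View pics/w1.png

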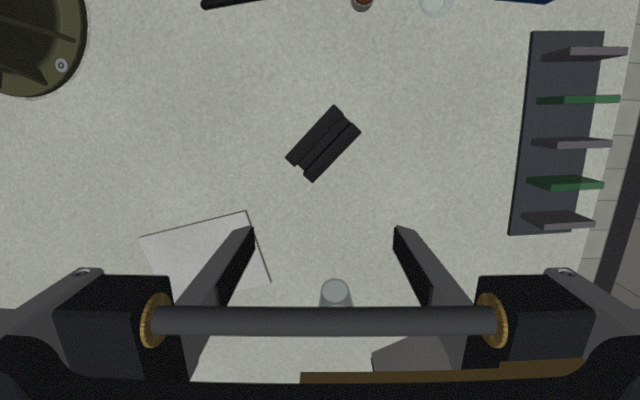

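The stand is clear at (323,144), rotated about 45°, with its slot running between (298,170) and (350,118). I'll measure it and travel to the tote.

```bash
python3 - <<'E'
from h import *
d=dict(np.load('w1.npz'))
g=cv2.cvtColor(d['frame'],cv2.COLOR_RGB2GRAY)
m=(g<60).astype('uint8')
cs,_=cv2.findContours(m[80:210,250:400],cv2.RETR_EXTERNAL,cv2.CHAIN_APPROX_NONE)
c=max(cs,key=cv2.contourArea).reshape(-1,2)+[250,80]
print(c.min(0),c.max(0))
p=np.array([onz(d,u,v,.042)[:2] for u,v in c],'float32')
r=cv2.minAreaRect(p*1000);print(r,cv2.boxPoints(r))
# slot: darkest band
for v in range(105,180,6):
    print(v,g[v,285:365:2])
E
```

```text
[285 105] [360 182]
((488.15557861328125, -206.31005859375), (107.74918365478516, 58.0702018737793), 46.1104621887207) [[ 429.88098 -225.00711]
 [ 471.7309  -265.26544]
 [ 546.4302  -187.613  ]
 [ 504.58026 -147.35468]]
105 [164 164 160 162 166 162 157 157 155 157 161 158 163 159 166 163 160 168
 162 159 162 160 165 135  43  91 158 158 159 160 158 159 160 160 161 161
 163 161 157 162]
111 [162 162 163 156 156 163 165 165 157 166 163 159 168 164 158 158 161 161
 166 169 156  55  32  39  34  36  38  30  94 162 158 157 155 159 155 155
 162 166 163 164]
117 [162 167 162 158 157 161 161 154 155 156 157 161 164 163 164 160 164 154
  70  35  34  41  31  38  37  34  39  33  29  34  79 162 159 161 167 164
 159 162 160 162]
123 [159 160 160 161 164 165 158 163 162 158 164 160 161 162 159  96  35  35
  36  38  38  31  38  35  36  24  32  32  41  35  35  36  18  40 109 161
 156 161 161 161]
129 [159 165 160 162 156 156 160 154 156 161 157 157 123  36  33  36  37  32
  37  38  32  32  21  36  34  36  31  32  36  27  26  42  35  31  32  36
  33 106 161 158]
135 [158 162 158 163 154 158 162 157 161
[... 603 characters left out ...]
56 153 154
 162 162 154 154]
159 [144  41  28  36  30  34  32  37  31  23  35  32  31  35  28  10  27  33
  37  25  37  24  31  30  27  77 157 158 157 152 159 161 164 155 147 156
 155 156 163 162]
165 [156 158 166 158  47  52 146  45  27  34  35  33  18  19  38  28  35  33
  30  31  28  31  61 157 161 158 158 158 153 157 159 154 155 159 154 152
 154 152 158 161]
171 [159 155 159 164 160 163 154 155 160 121  19  26  35  29  32  28  34  31
  30  48 153 152 158 159 161 153 163 156 155 157 162 160 158 160 161 153
 155 163 155 155]
177 [163 163 157 159 154 156 156 154 157 158 109  30  29  28  30  26  48 156
 159 154 155 158 158 155 159 159 159 153 145 149 158 156 154 158 154 157
 159 159 158 157]
```

Emit:
step_arm([
  [[1,-0.23,0,0,0,0,1],[1,-0.23,0,0,0,0,1]],
])

```text
clock: 1.35
position: [0.4712, -0.1583, 0.2996]
eef_rot: [-0.001, 0.708, 0.707, -0.0]
force: [1.4, 0.0, 0.0]
opening: 0.997
grasp_force: 0.0
```

Emit:
step_arm([
  [[1,-0.23,0,0,0,0,1],[1,-0.23,0,0,0,0,1]],
])

```text
clock: 1.52
position: [0.4522, -0.0768, 0.3005]
eef_rot: [-0.001, 0.707, 0.707, -0.0]
force: [0.7, -0.4, 0.3]
opening: 0.996
grasp_force: 0.0
```

Emit:
step_arm([
  [[1,-0.23,0,0,0,0,1],[1,-0.23,0,0,0,0,1]],
])

```text
clock: 1.68
position: [0.4334, 0.0033, 0.3007]
eef_rot: [-0.0, 0.707, 0.708, -0.0]
force: [1.0, 0.6, 0.0]
opening: 0.999
grasp_force: 0.0
```

Emit:
step_arm([
  [[1,-0.23,0,0,0,0,1],[1,-0.23,0,0,0,0,1]],
])

```text
clock: 1.85
position: [0.4147, 0.0832, 0.3008]
eef_rot: [-0.0, 0.707, 0.708, -0.0]
force: [1.8, -0.0, 0.5]
opening: 1.001
grasp_force: 0.0
```

Emit:
step_arm([
  [[1,-0.23,0,0,0,0.28,1],[1,-0.23,0,0,0,0.28,1],[1,-0.23,0,0,0,0.28,1],[1,-0.23,0,0,0,0.28,1],[1,-0.23,0,0,0,0.28,1],[1,-0.23,0,0,0,0.28,1],[1,-0.23,0,0,0,0.28,1],[1,-0.23,0,0,0,0.28,1],[1,-0.23,0,0,0,0.28,1],[1,-0.23,0,0,0,0.28,1]],
])

```text
clock: 2.68
position: [0.3973, 0.1609, 0.3009]
eef_rot: [-0.0, 0.94, 0.34, -0.0]
force: [-0.2, 0.3, -0.7]
opening: 1.001
grasp_force: 0.0
```

```bash
python3 - <<'E'
from h import *
st=robot.read_state();print(st['clock'],st['position'],st['eef_rot'])
d=grab('wrist','w2.png');np.savez('w2.npz',**d)
E
```

```text
2.6833 [0.39729806 0.16089681 0.30090557] [-1.03512918e-04  9.40269620e-01  3.40430395e-01 -4.19730950e-04]
```

View pics/w2.png

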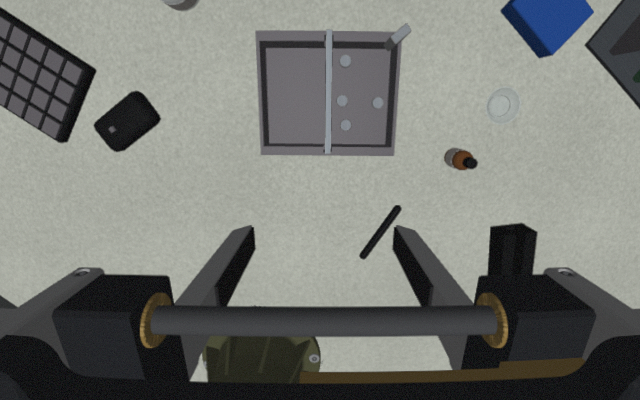

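The tote is nearly square to the view, with rim corners at about (257,31), (401,31), (394,155) and (261,156). The plate edge is at u≈328, the lug at (399,35), and discs are at (346,60), (342,100), (378,103) and (346,125). Measuring precisely:

```bash
python3 - <<'E'
from h import *
d=dict(np.load('w2.npz'))
f=d['frame'].astype(int); g=f.sum(2)/3
bgmask=((g<135)).astype('uint8')
sub=bgmask[15:175,235:425]
cs,_=cv2.findContours(sub,cv2.RETR_EXTERNAL,cv2.CHAIN_APPROX_NONE)
c=max(cs,key=cv2.contourArea).reshape(-1,2)+[235,15]
q=cv2.approxPolyDP(c.astype(np.int32),4,True).reshape(-1,2);print(q.tolist())
crop=d['frame'][15:175,235:425,::-1]
cv2.imwrite('pics/c2.png',cv2.resize(crop,None,fx=4,fy=3.7,interpolation=cv2.INTER_CUBIC))
# plate columns
for v in range(32,156,10): print(v,g[v,320:340].astype(int))
E
```

```text
[[408, 26], [405, 23], [396, 32], [332, 31], [328, 154], [326, 31], [256, 31], [261, 154], [393, 155], [400, 47], [410, 32], [408, 28], [403, 36], [394, 34]]
32 [106 107 106 104 107 108 126 146 150 149 147 142 111 108 106 105 105 104
 106 106]
42 [ 40  43  42  46  77 107 151 150 149 148 147 142  79  43  40  43  46  44
  44  43]
52 [107 106 112 108 107 104 153 149 151 148 148 142  94 107 108 111 109 106
 108 108]
62 [109 109 110 111 106  92 145 152 150 149 149 136  95 107 107 109 110 106
 106  98]
72 [111 112 107 111 109  84 146 152 155 149 149 149 112 110 109 107 107 110
 113 112]
82 [112 112 113 109 109  91 149 153 152 150 148 127 109 110 108 111 110 109
 113 111]
92 [111 110 113 112 109  95 150 154 154 149 146 120 109 111 111 111 109 108
 109 112]
102 [113 112 112 112 108 103 153 154 153 153 150 109 110 112 111 109 103 129
 138 134]
112 [114 112 112 111 111 123 151 154 150 148 149 103 108 112 112 111 110 112
 109 112]
122 [112 113 113 109 109 118 152 156 153 151 150  96 110 114 115 111 111 113
 110 109]
132 [112 110 112 110 113 128 152 155 152 152 147 113 110 111 112 109 108 110
 109 110]
142 [112 110 111 110 115 155 155 153 152 153 151 113 109 110 111 110 111 110
 112 109]
152 [113 110 108  94  97 157 155 152 150 149 130 108 110 110 110 112 110 111
 108 111]
```

View pics/c2.png

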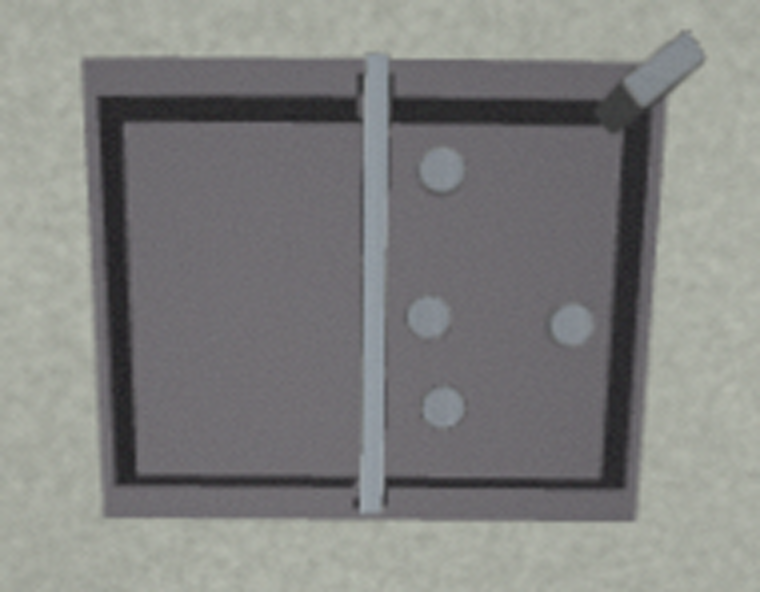

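```bash
python3 - <<'E'
from h import *
from scipy.spatial.transform import Rotation as Ro
d=dict(np.load('w2.npz'))
P=lambda x,y,z:onz(d,x/4+235-.4,y/3.7+15-.4,z)[:2]*1000
c=np.array([P(83,58,50),P(665,62,50),P(636,520,50),P(104,517,50)]) if 0 else np.array([P(83,58,.05),P(665,62,.05),P(636,520,.05),P(104,517,.05)])
print(c.round(1),c.mean(0),[np.linalg.norm(c[i]-c[i-1]).round(1) for i in range(4)])
ex=(c[1]+c[2]-c[0]-c[3]);ey=(c[0]+c[1]-c[2]-c[3]);print('yaw x',np.degrees(np.arctan2(ex[1],ex[0])),'y',np.degrees(np.arctan2(ey[1],ey[0])))
a,b=P(376.5,53,.085),P(371,513,.085);print('plate',a,b,(a+b)/2,np.linalg.norm(a-b),np.degrees(np.arctan2(*(a-b)[::-1])))
print('lug',P(686,30,.094),P(704,52,.094),P(628,85,.094),P(650,104,.094))
print(onz(d,*np.array([460,160.]),0))
E
```

```text
[[485.3 354.2]
 [611.3 201.3]
 [481.2  92.7]
 [354.  247. ]] [482.94403004 223.77850188] [np.float64(169.4), np.float64(198.1), np.float64(169.4), np.float64(200.0)]
yaw x -50.50661214744574 y 39.54514669610728
plate [542.66341025 272.78760269] [422.6435533  174.24018162] [482.65348178 223.51389216] 155.29443088180412 39.389165967558114
lug [607.0081735  204.08404065] [605.77366099 195.3051969 ] [583.1533176 206.1687497] [583.29165731 197.01238051]
[ 0.55111342 -0.01381943  0.        ]
```

Emit:
step_arm([
  [[0.66,0.04,1,0,0,0,1],[0.66,0.04,1,0,0,0,1],[0.66,0.04,1,0,0,0,1]],
])

```text
clock: 2.98
position: [0.4403, 0.192, 0.2167]
eef_rot: [-0.0, 0.94, 0.34, -0.003]
force: [-0.9, -0.0, -1.8]
opening: 0.997
grasp_force: 0.0
```

Emit:
step_arm([
  [[0.66,0.04,1,0,0,0,1],[0.66,0.04,1,0,0,0,1],[0.66,0.04,1,0,0,0,1],[0.66,0.04,1,0,0,0,1]],
])

```text
clock: 3.32
position: [0.4826, 0.2227, 0.1384]
eef_rot: [-0.0, 0.941, 0.34, -0.003]
force: [0.1, 0.0, -0.4]
opening: 1.002
grasp_force: 0.0
```

Emit:
step_arm([
  [[0,0,0.5,0,0,0,1],[0,0,0.9,0,0,0,1],[0,0,1,0,0,0,1],[0,0,1,0,0,0,1]],
])

```text
clock: 3.65
position: [0.4826, 0.222, 0.0612]
eef_rot: [0.0, 0.941, 0.339, -0.001]
force: [0.4, 0.3, 0.1]
opening: 0.997
grasp_force: 0.0
```

Emit:
step_arm([
  [[0,0,0.1,0,0,0,1],[0,0,0.1,0,0,0,1],[0,0,0.1,0,0,0,0],[0,0,0.1,0,0,0,0],[0,0,0.1,0,0,0,0],[0,0,0.1,0,0,0,0],[0,0,0.1,0,0,0,0],[0,0,0.1,0,0,0,0],[0,0,0.1,0,0,0,0],[0,0,0.1,0,0,0,0]],
])

```text
clock: 4.48
position: [0.4834, 0.2224, 0.0534]
eef_rot: [0.0, 0.941, 0.339, -0.0]
force: [-0.7, -0.7, 0.4]
opening: 0.467
grasp_force: 0.0
```

Emit:
step_arm([
  [[0,0,0,0,0,0,0],[0,0,0,0,0,0,0],[0,0,0,0,0,0,0],[0,0,0,0,0,0,0],[0,0,0,0,0,0,0],[0,0,0,0,0,0,0],[0,0,0,0,0,0,0],[0,0,0,0,0,0,0],[0,0,0,0,0,0,0],[0,0,0,0,0,0,0]],
])

```text
clock: 5.32
position: [0.4834, 0.2224, 0.0534]
eef_rot: [-0.0, 0.941, 0.339, -0.0]
force: [-0.2, 0.1, -0.9]
opening: 0.082
grasp_force: 30.0
```

Emit:
step_arm([
  [[0,0,-0.1,0,0,0,0],[0,0,-0.25,0,0,0,0],[0,0,-0.4,0,0,0,0],[0,0,-0.55,0,0,0,0],[0,0,-0.7,0,0,0,0],[0,0,-0.85,0,0,0,0],[0,0,-1,0,0,0,0],[0,0,-1,0,0,0,0]],
])

```text
clock: 5.98
position: [0.4844, 0.2226, 0.1361]
eef_rot: [0.0, 0.941, 0.339, 0.002]
force: [0.5, 1.3, -1.2]
opening: 0.081
grasp_force: 30.0
```

Emit:
step_arm([
  [[0,0,-0.4,0,0,0,0],[0,0,-0.8,0,0,0,0],[0,0,-1,0,0,0,0],[0,0,-1,0,0,0,0]],
])

```text
clock: 6.32
position: [0.4846, 0.2227, 0.2168]
eef_rot: [0.0, 0.941, 0.339, 0.003]
force: [0.2, -0.5, -0.9]
opening: 0.083
grasp_force: 30.0
```

```bash
python3 - <<'E'
from h import *
from scipy.spatial.transform import Rotation as Ro
st=robot.read_state();p=st['position'];q=st['eef_rot'];R=Ro.from_quat(np.r_[q[1:],q[0]]).as_matrix()
print(p,st['joint_positions'].round(2),R.round(3).tolist())
t=np.array([.4882,-.2063,p[2]]);print('shift units',R.T@(t-p)/.08)
yx=np.degrees(np.arctan2(R[1,0],R[0,0]));print('tool x yaw',yx,'turn units (tool z)',-(46.1-yx)/180)
grab('scene','s3.png')
d=grab('side','sd3.png')
E
```

```text
[0.48456138 0.22272311 0.21678712] [ 0.36  0.25  1.56 -0.    1.33  1.24] [[0.77, 0.637, 0.005], [0.637, -0.77, 0.002], [0.005, 0.002, -1.0]]
shift units [-3.3836519   4.16081527 -0.00941276]
tool x yaw 39.60513503830647 turn units (tool z) -0.03608258312051961
```

View pics/sd3.png

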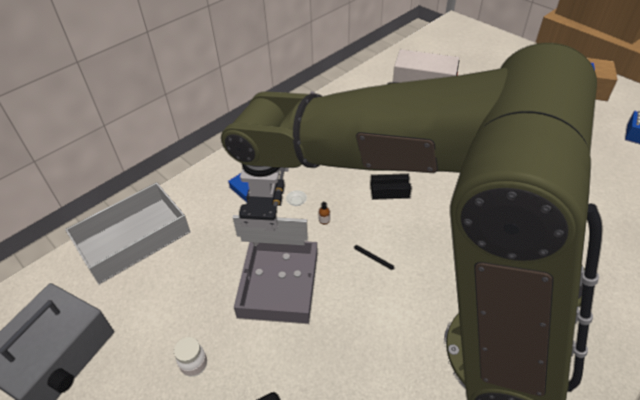

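The plate (side 270,230) is out of the tote and held level, and all four discs are still in the tote (285,268). Carrying it to the stand.

Emit:
step_arm([
  [[-0.68,0.83,0,0,0,0,0],[-0.68,0.83,0,0,0,0,0],[-0.68,0.83,0,0,0,0,0]],
])

```text
clock: 6.67
position: [0.4831, 0.1319, 0.2113]
eef_rot: [0.0, 0.941, 0.337, -0.002]
force: [0.2, 0.9, -1.6]
opening: 0.083
grasp_force: 30.0
```

Emit:
step_arm([
  [[-0.68,0.83,0,0,0,0,0],[-0.68,0.83,0,0,0,0,0],[-0.68,0.83,0,0,0,0,0]],
])

```text
clock: 6.92
position: [0.4835, 0.046, 0.2115]
eef_rot: [0.0, 0.942, 0.337, -0.002]
force: [-0.4, 0.2, -2.0]
opening: 0.084
grasp_force: 30.0
```

Emit:
step_arm([
  [[-0.68,0.83,0,0,0,0,0],[-0.68,0.83,0,0,0,0,0],[-0.68,0.83,0,0,0,0,0]],
])

```text
clock: 7.17
position: [0.4839, -0.0397, 0.2116]
eef_rot: [-0.0, 0.942, 0.337, -0.001]
force: [1.3, 0.1, -2.0]
opening: 0.088
grasp_force: 30.0
```

Emit:
step_arm([
  [[-0.68,0.83,0,0,0,0,0],[-0.68,0.83,0,0,0,0,0],[-0.68,0.83,0,0,0,0,0]],
])

```text
clock: 7.42
position: [0.4843, -0.1254, 0.2116]
eef_rot: [-0.0, 0.942, 0.337, -0.001]
force: [0.0, 0.1, -1.9]
opening: 0.079
grasp_force: 30.0
```

Emit:
step_arm([
  [[-0.66,0.83,0,0,0,-0.036,0],[-0.66,0.83,0,0,0,-0.036,0],[-0.66,0.83,0,0,0,-0.036,0],[-0.66,0.83,0,0,0,-0.036,0],[-0.66,0.83,0,0,0,-0.036,0]],
])

```text
clock: 7.83
position: [0.4865, -0.205, 0.2121]
eef_rot: [-0.001, 0.92, 0.391, -0.001]
force: [0.3, 0.4, -1.0]
opening: 0.087
grasp_force: 30.0
```

```bash
cat > m.py <<'E'
from h import *
from scipy.spatial.transform import Rotation as Ro
def rel(t,yaw):
    st=robot.read_state();p=st['position'];q=st['eef_rot'];R=Ro.from_quat(np.r_[q[1:],q[0]]).as_matrix()
    yx=np.degrees(np.arctan2(R[1,0],R[0,0]))
    print(st['clock'],p.round(4),R[:,2].round(3),'shift',(R.T@(np.array(t)-p)/.08).round(3),'turn',-(yaw-yx)/180)
    return p,R
E
python3 - <<'E'
from m import *
rel([.4882,-.2063,.055],46.1)
d=grab('wrist','w4.png');np.savez('w4.npz',**d)
E
```

```text
7.8333 [ 0.4865 -0.205   0.2121] [-0.002  0.001 -1.   ] shift [0.004 0.031 1.964] turn -0.0003331661220215665
```

View pics/w4.png

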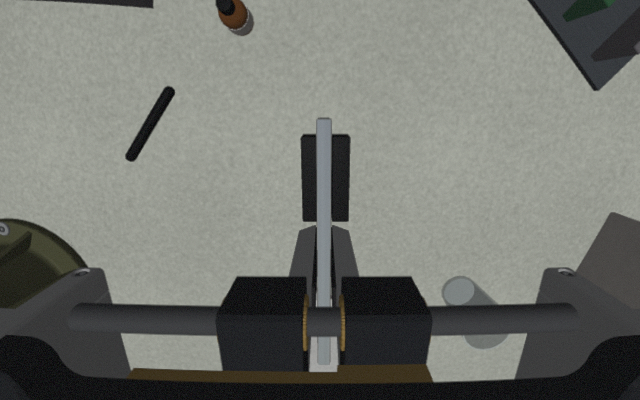

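The plate (u≈324) hangs centred over the stand (u 302–350, centre 326) and parallel to it. Lowering in stages and watching the force.

Emit:
step_arm([
  [[0,0.03,0.5,0,0,0,0],[0,0.03,0.9,0,0,0,0],[0,0.03,1,0,0,0,0],[0,0.03,1,0,0,0,0],[0,0.03,1,0,0,0,0]],
])

```text
clock: 8.3
position: [0.489, -0.2069, 0.1347]
eef_rot: [0.0, 0.92, 0.392, 0.0]
force: [0.5, 0.2, -0.4]
opening: 0.084
grasp_force: 30.0
```

Emit:
step_arm([
  [[0,0,0.2,0,0,0,0],[0,0,0.4,0,0,0,0],[0,0,0.45,0,0,0,0],[0,0,0.5,0,0,0,0],[0,0,0.55,0,0,0,0],[0,0,0.6,0,0,0,0],[0,0,0.6,0,0,0,0]],
])

```text
clock: 8.88
position: [0.4885, -0.2075, 0.0855]
eef_rot: [0.0, 0.92, 0.391, 0.0]
force: [-0.2, -0.1, -1.5]
opening: 0.084
grasp_force: 30.0
```

```bash
python3 - <<'E'
from m import *
rel([.4882,-.2063,.0564],46.1); print(robot.read_state()['force'],robot.read_state()['ft_torque'])
d=grab('wrist');g=d['frame'].sum(2)//3
for v in (150,170,190,205): print(v,g[v,296:360:1])
E
```

```text
8.8833 [ 0.4885 -0.2075  0.0855] [ 0. -0. -1.] shift [ 0.008 -0.013  0.364] turn -0.0001023020695236533
[-0.18251556 -0.12351931 -1.51251953] [0.05099575 0.11963763 0.00834913]
150 [ 33  34  36  34  34  35  36  37  35  36  35  33  39  27  15  11  13  43
  34  40  87 132 139 140 140 140 141 139 136 137 133 133 136 139 123  76
  26  17  33  31  37  37  30  38  35  35  39  36  33  28  34  33  28  40
  31  34  38  28  31  30  32  23  28  58]
170 [ 32  32  33  32  27  37  36  33  37  39  33  32  26  37  17  13  21  32
  33  34  75 126 139 141 139 141 139 139 138 140 135 137 138 136 121  56
  21  22  35  34  40  34  34  31  31  26  28  36  28  35  36  33  38  34
  33  32  32  33  29  32  27  25  30  78]
190 [ 30  36  32  39  28  36  34  32  29  32  37  36  25  33  31  21   7  23
  26  31  62 124 141 138 140 139 141 139 141 137 136 134 136 138 123  49
  21  21  32  32  36  33  33  32  34  34  30  30  29  31  35  30  31  31
  24  31  31  27  25  31  26  29  59 151]
205 [ 37  36  29  33  29  33  24  31  30  28  36  34  27  35  30  23   9  18
  29  30  56 127 139 139 140 140 142 141 140 139 136 137 135 138 123  46
  15  25  32  29  32  33  34  30  26  27  25  30  28  24  32  23  25  32
  23  33  27  22  30  28  23  37  93 150]
```

Emit:
step_arm([
  [[0,0,0.1,0,0,0,0],[0,0,0.2,0,0,0,0],[0,0,0.28,0,0,0,0],[0,0,0.32,0,0,0,0],[0,0,0.35,0,0,0,0],[0,0,0.36,0,0,0,0],[0,0,0.36,0,0,0,0]],
])

```text
clock: 9.52
position: [0.4885, -0.2075, 0.0566]
eef_rot: [-0.0, 0.92, 0.391, -0.0]
force: [0.7, 0.0, -1.5]
opening: 0.08
grasp_force: 30.0
```

Emit:
step_arm([
  [[0,0,0.01,0,0,0,0],[0,0,0.02,0,0,0,0],[0,0,0.03,0,0,0,0],[0,0,0.03,0,0,0,0]],
])

```text
clock: 9.85
position: [0.4888, -0.2077, 0.0564]
eef_rot: [0.001, 0.92, 0.391, 0.0]
force: [-8.4, 3.2, 24.3]
opening: 0.085
grasp_force: 30.0
```

Contact is at z = 0.0564, exactly the predicted seated height. Ease off the push, then open.

Emit:
step_arm([
  [[0,0,-0.025,0,0,0,0],[0,0,-0.025,0,0,0,0],[0,0,-0.025,0,0,0,0.4],[0,0,-0.025,0,0,0,0.5],[0,0,-0.025,0,0,0,0.5],[0,0,-0.025,0,0,0,0.5],[0,0,-0.025,0,0,0,0.5],[0,0,-0.025,0,0,0,0.5],[0,0,-0.025,0,0,0,0.5],[0,0,-0.025,0,0,0,0.5]],
])

```text
clock: 10.68
position: [0.4884, -0.2074, 0.0562]
eef_rot: [-0.0, 0.92, 0.391, -0.0]
force: [0.1, -0.0, 0.3]
opening: 0.497
grasp_force: 0.0
```

Emit:
step_arm([
  [[0,0,-0.2,0,0,0,0.5],[0,0,-0.6,0,0,0,0.5],[0,0,-1,0,0,0,0.5],[0,0,-1,0,0,0,0.5]],
])

```text
clock: 11.02
position: [0.4905, -0.2085, 0.142]
eef_rot: [0.003, 0.92, 0.391, 0.003]
force: [1.6, 0.1, 1.1]
opening: 0.501
grasp_force: 0.0
```

Emit:
step_arm([
  [[0,0,-0.5,0,0,0,0.5],[0,0,-1,0,0,0,0.5],[0,0,-1,0,0,0,0.5],[0,0,-1,0,0,0,0.5]],
])

```text
clock: 11.35
position: [0.4891, -0.2078, 0.2179]
eef_rot: [0.002, 0.92, 0.391, 0.001]
force: [0.1, -0.1, -1.6]
opening: 0.501
grasp_force: 0.0
```

```bash
python3 - <<'E'
from m import *
rel([.586,.202,.22],-10.3); print(robot.read_state()['joint_positions'])
a=grab('wrist');b=grab('scene')
w=cv2.resize(a['frame'],(480,300)); 
x=cv2.resize(b['frame'][130:270,200:424],(480,300))
cv2.imwrite('pics/w5.png',np.vstack([w,x])[:,:,::-1])
E
```

```text
11.35 [ 0.4891 -0.2078  0.2179] [ 0.004 -0.002 -1.   ] shift [ 4.53  -2.681 -0.031] turn 0.313239256678127
[-4.70632451e-01  2.46315187e-01  1.55964524e+00 -2.34648826e-05
  1.33163433e+00  2.95870345e-01]
```

View pics/w5.png

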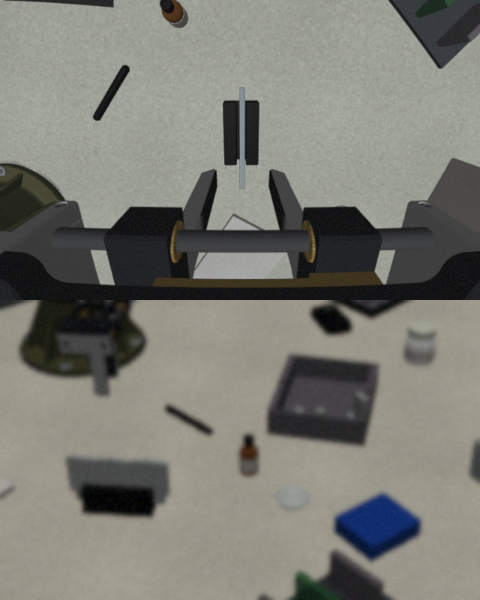

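The plate stands in the stand, centred and released. Going to the lug at about (0.5946, 0.2012), with the fin at yaw −10.6°.

Emit:
step_arm([
  [[0.92,-0.51,0,0,0,0,0.5],[0.92,-0.51,0,0,0,0,0.5],[0.92,-0.51,0,0,0,0,0.5]],
])

```text
clock: 11.7
position: [0.5106, -0.1212, 0.2146]
eef_rot: [-0.001, 0.92, 0.393, -0.001]
force: [-0.9, -0.6, -0.8]
opening: 0.496
grasp_force: 0.0
```

Emit:
step_arm([
  [[0.92,-0.51,0,0,0,0,0.5],[0.92,-0.51,0,0,0,0,0.5],[0.92,-0.51,0,0,0,0,0.5]],
])

```text
clock: 11.95
position: [0.5322, -0.0398, 0.2147]
eef_rot: [-0.001, 0.919, 0.393, -0.001]
force: [0.2, 0.2, 0.8]
opening: 0.496
grasp_force: 0.0
```

Emit:
step_arm([
  [[0.92,-0.51,0,0,0,0,0.5],[0.92,-0.51,0,0,0,0,0.5],[0.92,-0.51,0,0,0,0,0.5]],
])

```text
clock: 12.2
position: [0.5537, 0.0414, 0.2145]
eef_rot: [-0.001, 0.919, 0.393, -0.001]
force: [-1.4, 0.8, -0.0]
opening: 0.502
grasp_force: 0.0
```

Emit:
step_arm([
  [[0.92,-0.51,0,0,0,0,0.5],[0.92,-0.51,0,0,0,0,0.5],[0.92,-0.51,0,0,0,0,0.5]],
])

```text
clock: 12.45
position: [0.5753, 0.1225, 0.2143]
eef_rot: [-0.001, 0.919, 0.393, -0.001]
force: [-1.1, -0.0, 0.6]
opening: 0.5
grasp_force: 0.0
```

Emit:
step_arm([
  [[0.92,-0.51,0,0,0,-0.35,0.5],[0.92,-0.51,0,0,0,-0.35,0.5],[0.92,-0.51,0,0,0,-0.35,0.5],[0.92,-0.51,0,0,0,-0.35,0.5],[0.92,-0.51,0,0,0,-0.35,0.5],[0.92,-0.51,0,0,0,-0.35,0.5],[0.92,-0.51,0,0,0,-0.35,0.5],[0.92,-0.51,0,0,0,-0.35,0.5],[0.92,-0.51,0,0,0,-0.35,0.5],[0.92,-0.51,0,0,0,-0.35,0.5]],
])

```text
clock: 13.28
position: [0.5966, 0.1983, 0.2148]
eef_rot: [-0.001, 0.578, 0.816, -0.001]
force: [-0.2, -0.2, 0.0]
opening: 0.496
grasp_force: 0.0
```

Emit:
step_arm([
  [[0,0,0,0,0,-0.335,0.5],[0,0,0,0,0,-0.335,0.5],[0,0,0,0,0,-0.335,0.5],[0,0,0,0,0,-0.335,0.5],[0,0,0,0,0,-0.335,0.5],[0,0,0,0,0,-0.335,0.5],[0,0,0,0,0,-0.335,0.5],[0,0,0,0,0,-0.335,0.5],[0,0,0,0,0,-0.335,0.5],[0,0,0,0,0,-0.335,0.5]],
])

```text
clock: 14.12
position: [0.5967, 0.1986, 0.2153]
eef_rot: [-0.001, 0.093, 0.996, -0.0]
force: [0.3, 0.4, -0.1]
opening: 0.497
grasp_force: 0.0
```

```bash
python3 - <<'E'
from m import *
rel([.5946,.2012,.056],169.4); print(robot.read_state()['joint_positions'].round(2))
grab('wrist','w6.png')
E
```

```text
14.1167 [0.5967 0.1986 0.2153] [-0.001 -0.    -1.   ] shift [0.029 0.029 1.991] turn -0.00045000293498781554
[ 0.26  0.47  1.26 -0.    1.41 -1.12]
```

View pics/w6.png

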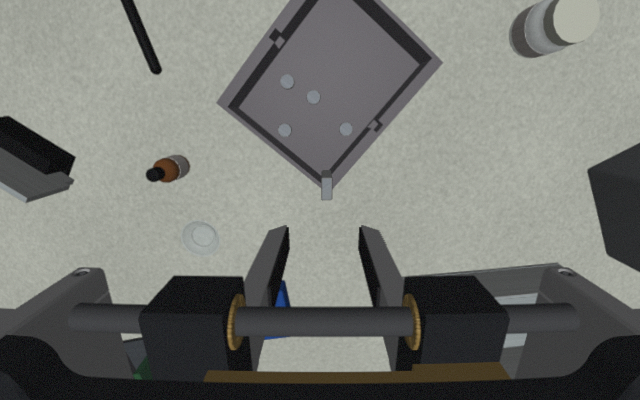

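The lug's top face is at about (327,186), between the fingers' planes. The discs are still in the right half. Checking the lug position from this view:

```bash
python3 - <<'E'
from m import *
d=grab('wrist');g=d['frame'].sum(2)//3
print(g[165:205:2,314:342])
for v in(178,188,199):print(onz(d,326.7,v,.094))
print(proj(d,[.5946,.2012,.094]))
E
```

```text
[[104 103 101 102 102 103 104 103 101 102 105 103 101 102 101 104 103 101
   81  56  42  45  43  46  55  87 103 105]
 [105 100 102 102 102 101 103 101 105 103 104 102 103 106 104 103  93  60
   44  48  43  44  55  77 103 104 103 102]
 [ 99 105 105 102 105 103 106 103 103 100 102 102  99 100 103  70  54  45
   45  48  50  76 102 105 104 102 103 103]
 [ 48  56  91 103 107 102 102  91  69  69  68  71  70  68  69  72  65  50
   47  62  97 104 104 100 101 102 101 105]
 [ 47  49  47  53  76 100 101  79  70  69  72  71  69  69  70  70  71  61
   87 104 103 102 100 104 100 102 103 100]
 [ 47  46  45  48  45  52  65  72  67  70  71  69  70  72  70  72  69  75
  102 103 103 101 106 101 101 101 101 101]
 [ 63  52  44  46  52  48  45  60  83  89  87  88  88  91  89  91  88  76
   99 102 103 100 101 100 100 103 100 103]
 [104  98  76  50  47  47  52  91 125 133 130 134 134 134 131 133 131 119
   87 100 103  96 104 101 101  99 122 153]
 [101 101 100 100  82  57  53  91 123 134 132 129 135 133 132 134 130 118
   87 102 101  99 101  99 107 140 156 163]
 [143 121 104 100 100 104  94  99 127 130 132 1
[... 673 characters left out ...]
161 159 158 120 126 134 133 133 135 135 136 133 130 118
  132 165 163 161 159 163 157 158 161 161]
 [163 161 162 170 170 166 162 121 123 136 140 138 135 133 131 131 130 120
  148 163 163 163 165 162 161 156 160 160]
 [161 160 162 167 166 161 159 124 115 123 120 123 123 124 118 121 115 124
  157 164 162 164 164 168 168 166 167 167]
 [161 163 164 165 166 163 162 164 161 164 163 165 165 165 164 165 166 167
  170 164 160 155 157 161 165 165 162 164]
 [162 164 165 166 165 165 166 167 166 165 165 161 163 166 164 164 164 168
  170 171 166 161 163 166 169 167 158 156]]
[0.5825981  0.20377927 0.094     ]
[0.59346591 0.2017333  0.094     ]
[0.60566844 0.19943654 0.094     ]
[326.40993152 189.08615307]
```

Emit:
step_arm([
  [[0.03,0.03,0.5,0,0,0,0.5],[0.03,0.03,0.9,0,0,0,0.5],[0.03,0.03,1,0,0,0,0.5],[0.03,0.03,1,0,0,0,0.5]],
])

```text
clock: 14.55
position: [0.5939, 0.2015, 0.1339]
eef_rot: [-0.002, 0.094, 0.996, -0.001]
force: [-0.8, 0.1, 0.3]
opening: 0.497
grasp_force: 0.0
```

Emit:
step_arm([
  [[0,0,0.3,0,0,0,0.5],[0,0,0.6,0,0,0,0.5],[0,0,0.8,0,0,0,0.5],[0,0,0.9,0,0,0,0.5],[0,0,0.97,0,0,0,0.5],[0,0,0.97,0,0,0,0.5]],
])

```text
clock: 15.05
position: [0.5953, 0.202, 0.0593]
eef_rot: [0.0, 0.093, 0.996, 0.0]
force: [0.2, -0.4, -0.1]
opening: 0.5
grasp_force: 0.0
```

Emit:
step_arm([
  [[0,0,0,0,0,0,0],[0,0,0,0,0,0,0],[0,0,0,0,0,0,0],[0,0,0,0,0,0,0],[0,0,0,0,0,0,0],[0,0,0,0,0,0,0],[0,0,0,0,0,0,0],[0,0,0,0,0,0,0],[0,0,0,0,0,0,0],[0,0,0,0,0,0,0]],
])

```text
clock: 15.88
position: [0.5949, 0.202, 0.0589]
eef_rot: [0.0, 0.093, 0.996, 0.0]
force: [-0.8, -0.3, 2.7]
opening: 0.125
grasp_force: 30.0
```

```bash
python3 - <<'E'
from m import *
p,R=rel([.5946,.2012,.056],169.4); print(robot.read_state()['force'],robot.read_state()['ft_torque'],robot.read_state()['opening'])
y=np.radians(-50.5);T=np.array([[np.cos(y),-np.sin(y),0],[np.sin(y),np.cos(y),0],[0,0,1]])
piv=np.array([.483,.2237,0])+T@[-.1,-.085,0];print('pivot',piv)
ax=np.array([R[0,1],R[1,1],0.]);
print('tool y',R[:,1])
# rotation lifting lug: axis such that p rises
for a in range(5,41,5):
    best=None
    for s in(1,-1):
        Q=Ro.from_rotvec(s*np.radians(a)*R[:,1]).as_matrix()
        n=piv+Q@(p-piv)
        if n[2]>p[2]: print(a,'sign',s,'shift units start frame',(R.T@(n-p)/.08).round(3),n.round(3))
E
```

```text
15.8833 [0.5949 0.202  0.0589] [ 0.  0. -1.] shift [ 0.002 -0.01   0.036] turn -0.00011589518869672903
[-0.75110878 -0.33402678  2.71991622] [-0.01265839  0.14087271 -0.11715047] 0.12539128336868996
pivot [0.35380409 0.24679581 0.        ]
tool y [1.84309177e-01 9.82868304e-01 1.55131202e-04]
5 sign -1 shift units start frame [ 0.076  0.    -0.264] [0.589 0.203 0.08 ]
10 sign -1 shift units start frame [ 0.174 -0.    -0.521] [0.581 0.205 0.101]
15 sign -1 shift units start frame [ 0.295  0.    -0.769] [0.572 0.206 0.12 ]
20 sign -1 shift units start frame [ 0.437  0.    -1.004] [0.561 0.208 0.139]
25 sign -1 shift units start frame [ 0.598  0.    -1.227] [0.548 0.211 0.157]
30 sign -1 shift units start frame [ 0.779 -0.    -1.434] [0.534 0.213 0.174]
35 sign -1 shift units start frame [ 0.976 -0.    -1.626] [0.518 0.216 0.189]
40 sign -1 shift units start frame [ 1.19  -0.    -1.799] [0.501 0.219 0.203]
```

Lug gripped (opening 0.125, about 12 mm). The tool frame moves with the tote, so each 10° arc about the pivot uses the same relative numbers.

Emit:
step_arm([
  [[0.013,0,-0.053,0,-0.0056,0,0],[0.028,0,-0.107,0,-0.0111,0,0],[0.043,0,-0.159,0,-0.0167,0,0],[0.059,0,-0.212,0,-0.0222,0,0],[0.076,0,-0.264,0,-0.0278,0,0],[0.094,0,-0.316,0,-0.0333,0,0],[0.113,0,-0.368,0,-0.0389,0,0],[0.132,0,-0.42,0,-0.0444,0,0],[0.153,0,-0.47,0,-0.05,0,0],[0.174,0,-0.521,0,-0.0556,0,0]],
])

```text
clock: 16.72
position: [0.5808, 0.2045, 0.1006]
eef_rot: [0.088, 0.092, 0.992, -0.008]
force: [-0.0, 0.8, -5.1]
opening: 0.123
grasp_force: 30.0
```

```bash
python3 - <<'E'
from m import *
rel([.581,.205,.101],169.4); s=robot.read_state();print(s['force'],s['ft_torque'],s['joint_positions'].round(2),s['opening'])
E
```

```text
16.7167 [0.5808 0.2045 0.1006] [ 0.172 -0.032 -0.985] shift [-0.002  0.006 -0.005] turn -9.304278436133018e-05
[-0.03243657  0.76721857 -5.12086333] [ 0.2392368   0.00559159 -0.08154626] [ 0.32  0.46  1.56 -0.1   0.96 -1.02] 0.12265760778712467
```

Emit:
step_arm([
  [[0.013,0,-0.053,0,-0.0056,0,0],[0.028,0,-0.107,0,-0.0111,0,0],[0.043,0,-0.159,0,-0.0167,0,0],[0.059,0,-0.212,0,-0.0222,0,0],[0.076,0,-0.264,0,-0.0278,0,0],[0.094,0,-0.316,0,-0.0333,0,0],[0.113,0,-0.368,0,-0.0389,0,0],[0.132,0,-0.42,0,-0.0444,0,0],[0.153,0,-0.47,0,-0.05,0,0],[0.174,0,-0.521,0,-0.0556,0,0]],
])

```text
clock: 17.55
position: [0.5603, 0.2084, 0.1393]
eef_rot: [0.174, 0.091, 0.98, -0.016]
force: [-0.1, 0.4, -5.5]
opening: 0.126
grasp_force: 30.0
```

Emit:
step_arm([
  [[0.013,0,-0.053,0,-0.0056,0,0],[0.028,0,-0.107,0,-0.0111,0,0],[0.043,0,-0.159,0,-0.0167,0,0],[0.059,0,-0.212,0,-0.0222,0,0],[0.076,0,-0.264,0,-0.0278,0,0],[0.094,0,-0.316,0,-0.0333,0,0],[0.113,0,-0.368,0,-0.0389,0,0],[0.132,0,-0.42,0,-0.0444,0,0],[0.153,0,-0.47,0,-0.05,0,0],[0.174,0,-0.521,0,-0.0556,0,0]],
])

```text
clock: 18.38
position: [0.5334, 0.2134, 0.1736]
eef_rot: [0.259, 0.089, 0.962, -0.024]
force: [-0.2, 0.6, -6.2]
opening: 0.129
grasp_force: 30.0
```

Emit:
step_arm([
  [[0.013,0,-0.053,0,-0.0056,0,0],[0.028,0,-0.107,0,-0.0111,0,0],[0.043,0,-0.159,0,-0.0167,0,0],[0.059,0,-0.212,0,-0.0222,0,0],[0.076,0,-0.264,0,-0.0278,0,0],[0.094,0,-0.316,0,-0.0333,0,0],[0.113,0,-0.368,0,-0.0389,0,0],[0.113,0,-0.368,0,-0.0389,0,0],[0.113,0,-0.368,0,-0.0389,0,0],[0.113,0,-0.368,0,-0.0389,0,0]],
])

```text
clock: 19.22
position: [0.5116, 0.2176, 0.1943]
eef_rot: [0.316, 0.088, 0.944, -0.029]
force: [-0.2, 0.6, -6.7]
opening: 0.124
grasp_force: 30.0
```

```bash
python3 - <<'E'
from m import *
rel([.51,.217,.195],169.4); s=robot.read_state();print(s['force'],s['ft_torque'],s['joint_positions'].round(2),s['opening'])
a=grab('side')['frame'];b=grab('scene')['frame']
x=cv2.resize(a[160:360,160:440],(700,300) if 0 else (560,400)); y=cv2.resize(b[120:250,200:424],(345,200))
y=cv2.copyMakeBorder(y,0,0,0,215,cv2.BORDER_CONSTANT)
cv2.imwrite('pics/end.png',np.vstack([x,y])[:,:,::-1])
E
```

```text
19.2167 [0.5116 0.2176 0.1943] [ 0.592 -0.111 -0.799] shift [ 0.009 -0.011 -0.018] turn -0.00010707856380507666
[-0.17264682  0.56207138 -6.71925719] [ 0.26125288  0.66902162 -0.0127031 ] [ 0.53  0.1   1.92 -0.65  0.71 -0.44] 0.12385789554116691
```

View pics/end.png

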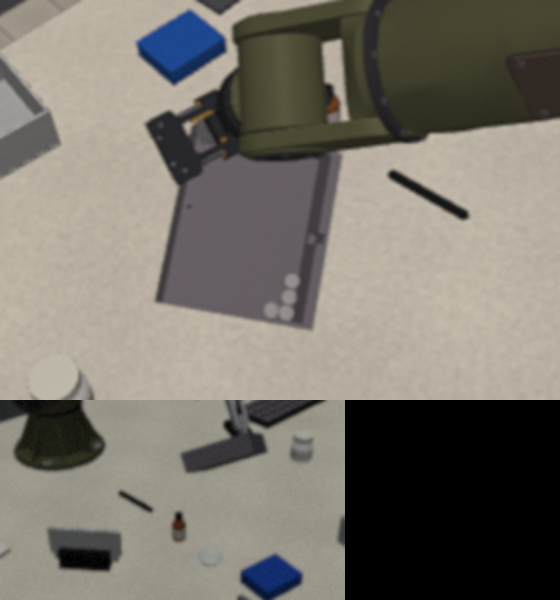

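The tote is tilted 37° and held. All four discs are grouped at the gathering corner at crop positions (288,313), (270,310), (289,297) and (292,281). The plate, oil, marker and dish are undisturbed. Next: wait and confirm they're at rest.

Emit:
step_arm([
  [[0,0,0,0,0,0,0],[0,0,0,0,0,0,0],[0,0,0,0,0,0,0],[0,0,0,0,0,0,0],[0,0,0,0,0,0,0],[0,0,0,0,0,0,0],[0,0,0,0,0,0,0],[0,0,0,0,0,0,0],[0,0,0,0,0,0,0],[0,0,0,0,0,0,0]],
])

```text
clock: 20.15
position: [0.5115, 0.2176, 0.1943]
eef_rot: [0.316, 0.088, 0.944, -0.029]
force: [0.0, -0.3, -6.3]
opening: 0.124
grasp_force: 30.0
```

```bash
python3 - <<'E'
from m import *
p,R=rel([.51,.217,.195],169.4)
y=np.radians(-50.5);T=Ro.from_euler('z',y).as_matrix()
Q=R@Ro.from_quat([.093,.9957,0,0]).as_matrix().T@T   # tote orientation (tool was at this quat when gripped)
o=p-Q@(T.T@(np.array([.5949,.202,.0589])-[.483,.2237,0]))
print('tote',o.round(3),'pivot',(o+Q@[-.1,-.085,0]).round(4),'tilt',np.degrees(np.arccos(Q[2,2])))
d=grab('side');g=cv2.cvtColor(d['frame'],cv2.COLOR_RGB2GRAY)
big=cv2.resize(g[285:330,280:325],None,fx=6,fy=6,interpolation=cv2.INTER_CUBIC)
def tote(u,v,z=.013):
    c,r=ray(d,u,v);c=Q.T@(c-o);r=Q.T@r;return (c+r*(z-c[2])/r[2])[:2]*1000
for u,v in[(288,313),(270,310),(289,297),(292,281)]:print(tote(160+u/2,160+v/2).round(0))
cs=cv2.HoughCircles(big,cv2.HOUGH_GRADIENT,1,35,param1=80,param2=12,minRadius=18,maxRadius=34)
if cs is not None:
    for u,v,r in cs[0]:print('h',tote(280+u/6,285+v/6).round(0),r)
E
```

```text
20.15 [0.5115 0.2176 0.1943] [ 0.592 -0.111 -0.798] shift [ 0.009 -0.01  -0.017] turn -0.00012033607716798795
tote [0.457 0.228 0.079] pivot [ 0.3538  0.2465 -0.0004] tilt 37.02667618346907
[-88. -67.]
[-88. -46.]
[-70. -65.]
[-52. -65.]
h [-70. -62.] 26.8
```

```bash
python3 -c "
from workcell import hand_in
print(hand_in())"
```

```text
the job is handed in; nothing more can be done
None
```

The job is handed in: the plate stands fully down in the stand's slot and released, and the arm still grips the lug with the tote held still at 37°, all four discs together in the gathering corner and no bystander seen to have moved in the camera checks.

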